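Put the sample under the inspection lamp and set the dimmer

TASK

Set up the inspection lamp for the bottle sample: push the dovetailed carriage along its way, under the lamp, until it wedges tight against the end stop; after that, gently roll the knurled dimmer wheel away from you with one fingertip up to its fourth click, so that the wheel's white line stands opposite the long tick. Leave the other things on the table where they are.

Things in the scene. Friction and masses are not known exactly. Their poses are not given: they have to be found in the camera images.
- lamp_stand: Inspection lamp fixed to the table. Origin: centre of the underside of its grey base plate (220 along x, 250 along y, 12 high); x points from its front (robot side) to its back, y left, z up. On its left half (centre line y = +62) a carriage on a dovetail way; on its right half (y = -68) the dimmer wheel in a sloping grey panel. All lengths in mm.
- lamp_edge (a point): Middle of the lower front edge of the flat white lamp head (205 x 250 mm, underside 259, top 290 mm above the table, on two posts at the back). It overhangs wheel and carriage: reach in with the tool tilted 30 to 45 degrees from vertical, fingertips pointing down and forward (+x of the stand), the gripper on the robot's side.
- push_face (a point): Centre of the front face of the carriage's black upright push plate, 59 mm above the table; moves with the carriage; axes as the stand, push along x. The plate is 60 wide (y), 46 high (23 mm each way), 10 thick. Below it the base reaches 12 mm above the table, the way's rails about 28 mm. A small bottle is fixed on the steel carriage behind the plate, its centre 71 mm behind this point.
- carriage (a joint): Travel of the carriage along its way in m, growing towards the back: 0 to 0.03 at the start, 0.070 when home against the dark steel end stop (a hard stop). Sliding takes about 2 N; over the last 20 mm the taper wedges, it takes about 4 to 8 N, and the carriage stays where it is left.
- wheel_crown (a point): Point of the wheel's edge farthest out of the sloping panel, midway across its width; does not turn with the wheel. z: straight out of the panel, away from the axis (up and towards the robot, 40 degrees from vertical). x: up the panel, the way the edge goes when the wheel is rolled away from the robot. y: along the axis. The lamp head's front edge is about 153 mm above it, 14 mm nearer the robot.
- wheel_mount: Sprung mount of the dimmer wheel: origin on the wheel's axis, 36 mm below wheel_crown, same axes. The wheel is black, knurled, 72 across, 22 wide; its edge stands 6 mm proud of a fixed black cheek on each side. The mount yields along -z: from about 2.5 N, then 1.2 N per mm, hard stop at 4 mm. Pressed 2 to 3 mm, a fingertip moved along x carries the edge with it, almost without slip.
- wheel (a joint): Angle of the wheel in rad, growing as its edge is rolled along x of wheel_crown; stops at 0 and at 7 clicks. A click every 0.349 rad (12.6 mm at the edge); let go, the wheel pulls itself into the nearest. Starts between 0 and click 2; click 4 (1.396 rad) is wanted. One white line crosses the edge; the cheeks bear a tick per click, 0 to 7, the fourth long; at click k the line is at tick k.
- carton: Bystander, to be left alone: small folding carton standing upright, 34x34x117, origin at the centre of its underside; close to the right side of the lamp stand. In mm.
- bottle: Bystander, to be left alone: small bottle with a black cap, 27x27x74, origin at the centre of its underside; close to the left side of the lamp stand. In mm.
- labels: Bystander, to be left alone: white roll of labels lying flat, 68 across, 26 high; front right of the table. In mm.
- tape: Bystander, to be left alone: roll of tan adhesive tape lying flat, 103 across, 25 high; left of the lamp stand. In mm.
- lying_carton: Bystander, to be left alone: small folding carton lying on its side, 117x34x34; front left of the table. In mm.

How it is judged:
On the way, in this order (a step that is already met when the one before it is completed fails the run):
1. the carriage is pushed home (0.067 m or more) and the wheel is still short of its fourth click (value of joint carriage above 0.067 m and value of joint wheel below 1.246 rad), for 0.2 s.
2. the wheel stands at its fourth click, the carriage still home (value of joint carriage above 0.067 m and value of joint wheel between 1.246 and 1.546 rad), for 0.2 s.
At the end, for the whole second after the job is handed in: The carriage is wedged home, at 0.067 m or more of its 0.070 m; the dimmer wheel rests at its fourth click, 1.396 rad within 0.15 rad; everything is released (all of step 2 and value of joint carriage below 0.075 m and velocity of joint wheel between -0.05 and 0.05 rad/s); the robot touches nothing.
It fails at once if the wheel is pressed with more than 30 N (contact force between anything else and wheel_mount above 30 N).
It fails at once if a bystander (carton, bottle, label roll, tape, lying carton) is moved by more than 20 mm (distance of any of carton, bottle, labels, tape, lying_carton from where it was at the start of the episode above 0.02 m).
It also fails if it takes over 48 s, if anything falls off the work surface, if the arm or the gripper's body presses on something with over 40 N, if the wrist force passes 120 N, or if a joint passes its speed limit or range.

ROBOT

A 6-joint arm with a two-finger parallel gripper is mounted at the origin on a cart in front of the work surface, level with it; the furniture and walls round the work are solid. World frame = base frame: x ahead of the robot, y to its left, z up, the work surface at z = 0. Lengths are in m, angles in rad, forces in N, time in s.
With the tool pointing down it reaches from about 0.4 to 0.925 m from the base axis. Payload 12.5 kg.
Tool frame: the origin (TCP) lies at the very end of the fingers, on their centre line; the grasp point (between the pads) lies 19 mm behind it; y points along the fingers, z is the direction in which the jaws open and shut, and the axes are right-handed (so a half turn about y gives the same grasp; the last joint's range is limited). The gripper opens to 95 mm and grips with 3 to 60 N. Pads are 20 mm wide; open, the fingers measure 119 mm over their backs; the gripper's body (75 mm by 180 mm) begins 59 mm behind the grasp point.
Start: joints at [1.169, 0.491, 1.559, -0, 1.092, -0.106], TCP at [0.182, 0.598, 0.215] pointing down, gripper open.
Joint ranges: [-3.1, 3.1], [-0.84, 2.19], [0.05, 2.79], [-1.13, 4.28], [0.06, 2.93], [-2.69, 2.69]. Speed limits (rad/s): [2.22, 2.22, 2.79, 3.14, 3.14, 3.14].

INTERFACE

Orientations are given as [roll, pitch, yaw] about the fixed x, y, z axes, in that order (R = Rz(yaw) Ry(pitch) Rx(roll)).
In Python, from station import state, capture, camera_model, job_done, recognise gives the robot as it stands.
- The arm moves only by the tool jog_arm, never from a script. Its argument "targets" is text: rows parted by semicolons, each of 7 numbers parted by spaces: the shift along the world's x, y, z normalised to -1 to 1, where 1 is 0.05 m, then the turn, a rotation vector about the world's x, y, z normalised to -1 to 1, where 1 is 0.12 rad, then the closure in counts, from 0 (fully open) to 255 (shut). A call has 1 to 10 rows; each row shifts and turns the pose as measured when the row begins; what a row does not reach is not made up. A row lasts 1/10 s, in which the tool goes at most 50 mm and 8.59 degrees, less where a joint would pass 70% of its speed; a pose out of reach is approached as far as the arm can. A call with a number of a shift or a turn outside -1 to 1 is refused whole. A call with a gripper value outside its range is refused whole. The fingers move at their own pace and stop on an object; "grip_force" is the grip in N (left out, the last holds). Time passes only in rows, so rows that do not move let the fingers close. It gives the time, the measured TCP pose, the force and the opening at its end, in the units of the state.
- state(): the state, without advancing time (a new reading comes with each control period).
- capture(name): name is "side" or "top"; returns (picture, depth): 400x640x3 uint8, blue, green, red; 400x640 float32, m along the optical axis (not along the pixel's ray), 0 where there is no reading.
- camera_model(name): a dict with "vfov" (degrees; the focal length in pixels is half the picture's height over the tangent of half this angle, whatever the lens; pixels are square), "cx", "cy" (the principal point, pixels), "R" (3x3) and "t" (3): a world point X has camera coordinates R X + t. Camera axes: x right, y down, z forward; pixel columns grow to the right and rows downward; lengths in m; the calibration is good to about 2 mm. A picture is of the moment at which its call begins. camera_model takes no time and is no camera call.
- job_done(): hands the job in, once; it reports no verdict.
Trained networks look in the newest picture that a camera, given by its name, has taken for a name from the list of things; names that differ only in an ending like _2 or _b are one class to them, and where a whole thing is asked for, a point or a joint stands for the part that bears it (a point fixed in the world has none). Each returns a list of dicts, best first, with "score" (0 to 1); they miss things now and then, are a little off and sometimes report something else, mostly with a low value. They report only what shows in the picture. A call takes as long as a camera call.
- recognise(camera, name): "extent" ([left, top, right, bottom] in pixels, round what is visible of it).
The state is a dict: "time_s": time; "q": joint angles; "joint_velocities": joint speeds; "joint_torque": joint torques, N m; "eef_pos": TCP position; "ee_rot": TCP orientation; "ft_force": force on the tool from outside, world axes, zero at the start; "moment": the same for the moment, N m; "grip_width": finger opening in m.
Only numpy, scipy, OpenCV 4.12 (cv2) and the standard library are available. Lean on these libraries where they do the work, as an engineer would, in place of code of your own. Each camera call takes 0.05 s, during which the arm holds its last target. There are 200 camera calls.

## Working session

There is one attempt and no reset: what is moved stays moved. The work goes in short steps, Python scripts to look and compute and a tool call to move; the robot and the scene stay as the last step left them, time stands still between calls to the robot, and variables do not carry over. Pictures are saved under pics/ and viewed, about 8 in all and at most 12, crops included, and the job is handed in when it is done.

Besides the shell and the picture viewer there is one more tool, called after "Call:" by a JSON object that holds its "api" and its "payload". jog_arm: Moves the arm, as the interface text tells. Scaled input: -1 to 1 covers 0.05 m each way for a shift and 0.12 rad each way for a turn. Its arguments: {"type":"object","properties":{"targets":{"type":"string"},"grip_force":{"type":"number"}},"required":["targets"]}

```bash
ls; mkdir -p pics; cat > h.py <<'E'
import numpy as np,cv2
from station import state,capture,camera_model,job_done,recognise
def cam(n):
    m=camera_model(n);f=200/np.tan(np.radians(m['vfov'])/2);return m,f,np.array(m['R']),np.array(m['t'])
def cloud(n,d):
    m,f,R,t=cam(n);v,u=np.mgrid[0:400,0:640]
    P=np.stack([(u-m['cx'])/f*d,(v-m['cy'])/f*d,d],-1)
    return (P-t)@R   # R^T (P-t)
def proj(n,X):
    m,f,R,t=cam(n);c=np.atleast_2d(X)@R.T+t
    return np.c_[c[:,0]/c[:,2]*f+m['cx'],c[:,1]/c[:,2]*f+m['cy']]
E
python3 - <<'E'
from h import *
s=state();print({k:np.round(v,3) for k,v in s.items()})
ims=[]
for n in('side','top'):
    p,d=capture(n);np.save(n+'_d.npy',d);cv2.imwrite(n+'.png',p);cv2.imwrite(f'pics/{n}0.png',p)
    m,f,R,t=cam(n);print(n,m, 'pos',-R.T@t)
    for k in('lamp_stand','push_face','wheel_mount','wheel','carton','bottle','labels','tape','lying_carton'):
        print(k,[(np.round(r['extent']),round(r['score'],2)) for r in recognise(n,k)[:2]])
E
```

```text
pics
{'time_s': np.float64(0.0), 'q': array([ 1.169,  0.492,  1.559, -0.   ,  1.092, -0.106]), 'joint_velocities': array([ 0.   , -0.001, -0.001, -0.002,  0.002, -0.001]), 'joint_torque': array([-4.0000e-03, -6.1264e+01, -2.5819e+01,  6.9000e-02,  4.8000e-02,
       -0.0000e+00]), 'eef_pos': array([0.182, 0.598, 0.214]), 'ee_rot': array([-1.572,  0.   , -0.296]), 'ft_force': array([0.506, 0.098, 0.957]), 'moment': array([-0.   ,  0.032,  0.007]), 'grip_width': np.float64(0.095)}
side {'vfov': 50.72301732462729, 'cx': 325.9246370649562, 'cy': 199.11813557621662, 'R': array([[ 0.99787956, -0.06075714, -0.02334425],
       [-0.05156047, -0.51900975, -0.85321181],
       [ 0.03972281,  0.85260627, -0.52104189]]), 't': array([-0.57725667,  0.14477992,  1.32776492])} pos [ 0.530755   -1.09199096  0.80187345]
lamp_stand [(array([309., 129., 394., 250.]), 0.69)]
push_face [(array([320., 184., 355., 208.]), 0.54)]
wheel_mount []
wheel [(array([321., 204., 343., 210.]), 0.44)]
carton [(array([331., 227., 348., 263.]), 0.59), (array([322., 206., 342., 214.]), 0.22)]
bottle [(array([322., 205., 
[... 464 characters left out ...]
-0.36692707],
       [ 0.34524226,  0.12472232, -0.93018929]]), 't': array([-0.20203119,  0.57329351,  1.19917812])} pos [ 0.15646671 -0.17580047  1.32367767]
lamp_stand [(array([256., 113., 360., 236.]), 0.68)]
push_face [(array([272., 183., 301., 208.]), 0.92), (array([256., 115., 359., 233.]), 0.18)]
wheel_mount [(array([312., 202., 324., 212.]), 0.61), (array([273., 179., 300., 207.]), 0.35)]
wheel []
carton [(array([348., 203., 364., 228.]), 0.65), (array([273., 181., 299., 207.]), 0.64)]
bottle []
labels [(array([406., 285., 427., 310.]), 0.74)]
tape [(array([214., 175., 240., 203.]), 0.89)]
lying_carton [(array([255., 112., 357., 236.]), 0.74), (array([198., 227., 231., 254.]), 0.66)]
```

```bash
python3 - <<'E'
from h import *
a=cv2.imread('side.png')[120:270,240:440];b=cv2.imread('top.png')[100:260,190:390]
a=cv2.resize(a,(400,300),interpolation=cv2.INTER_CUBIC);b=cv2.resize(b,(800,640),interpolation=cv2.INTER_CUBIC)
cv2.imwrite('pics/top1.png',b[:600]);
c=np.vstack([cv2.resize(cv2.imread('side.png')[120:270,240:440],(800,600),interpolation=cv2.INTER_CUBIC)]);cv2.imwrite('pics/side1.png',c)
E
```

```text
(no output)
```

View pics/top1.png

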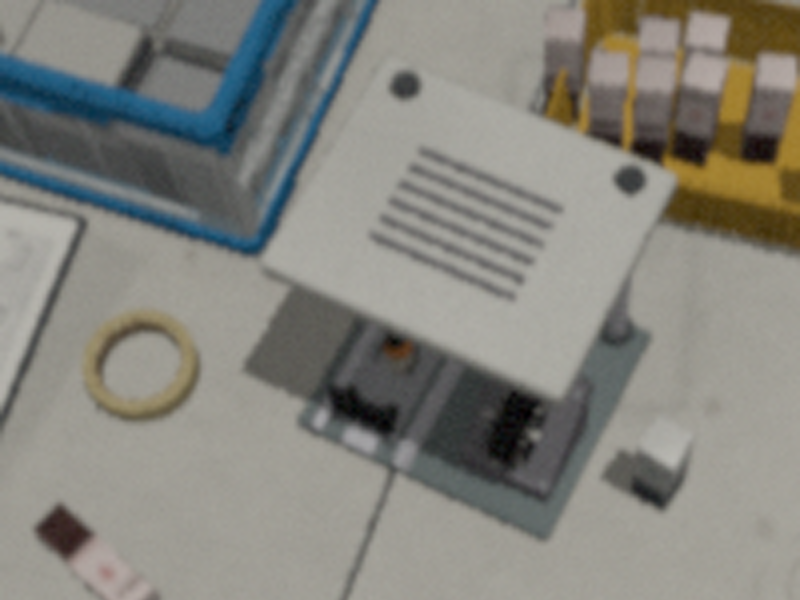

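View pics/side1.png

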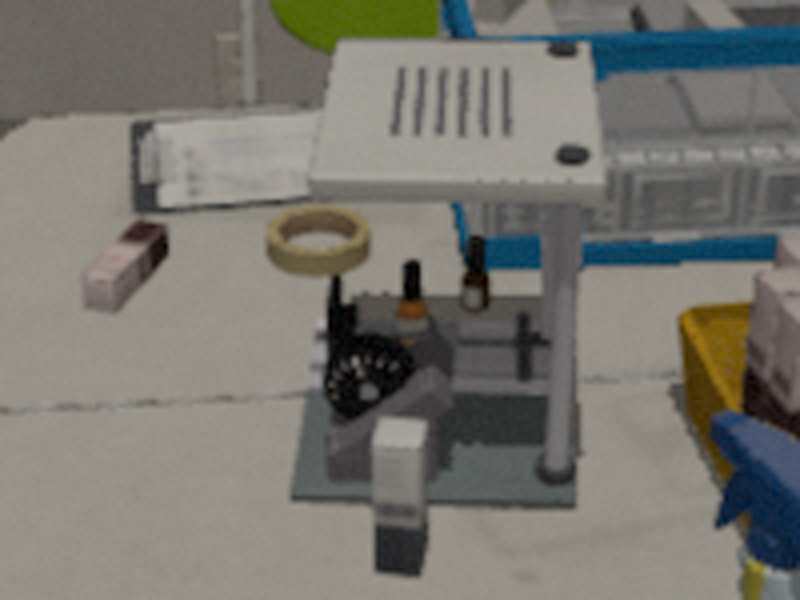

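```bash
cat >> h.py <<'E'
def rect(xy):
    r=cv2.minAreaRect(xy.astype(np.float32));return np.round(cv2.boxPoints(r),4).tolist(),np.round(r[0],4),np.round(r[1],4),r[2]
E
python3 - <<'E'
from h import *
for n,box in(('side',(300,120,410,265)),('top',(250,105,370,240))):
    d=np.load(n+'_d.npy');P=cloud(n,d);m=np.zeros(d.shape,bool);m[box[1]:box[3],box[0]:box[2]]=1;m&=d>0
    for lo,hi in((.278,.305),(.004,.02)):
        k=m&(P[...,2]>lo)&(P[...,2]<hi)
        k=cv2.morphologyEx(k.astype(np.uint8),cv2.MORPH_OPEN,np.ones((3,3)))
        c,l,s,_=cv2.connectedComponentsWithStats(k);i=1+np.argmax(s[1:,4]);Q=P[l==i]
        print(n,lo,len(Q),'z',np.median(Q[:,2]),rect(Q[:,:2]))
    # table z
    k=m&(abs(P[...,2])<.004);print('table',k.sum(),np.median(P[k][:,2]))
E
```

```text
side 0.278 2447 z 0.28257603283272154 ([[0.554099977016449, -0.05739999935030937], [0.7565000057220459, -0.08479999750852585], [0.7904000282287598, 0.16619999706745148], [0.5879999995231628, 0.19359999895095825]], array([0.6723, 0.0544]), array([0.2533, 0.2042]), 82.31504821777344)
side 0.004 807 z 0.01050161355808635 ([[0.6381999850273132, -0.06750000268220901], [0.7477999925613403, -0.08470000326633453], [0.7706000208854675, 0.06069999933242798], [0.6610000133514404, 0.0778999999165535]], array([ 0.7044, -0.0034]), array([0.1471, 0.111 ]), 81.08099365234375)
table 5442 -0.0012861028363808816
top 0.278 5037 z 0.2835178121642574 ([[0.5547999739646912, -0.05380000174045563], [0.7595000267028809, -0.0820000022649765], [0.7937999963760376, 0.1665000021457672], [0.5889999866485596, 0.19470000267028809]], array([0.6743, 0.0563]), array([0.2508, 0.2067]), 82.1454849243164)
top 0.004 856 z 0.011493290044957964 ([[0.5321000218391418, -0.050700001418590546], [0.7487000226974487, -0.07959999889135361], [0.7674999833106995, 0.06120000034570694], [0.5509999990463257, 0.09019999951124191]], array([0.6498, 0.0053]), array([0.1421, 0.2185]), 82.38042449951172)
table 4733 -0.0003042270958291561
```

```bash
cat >> h.py <<'E'
YAW=np.radians(-7.85);O=np.array([.6585,.0583,0])
RS=np.array([[np.cos(YAW),-np.sin(YAW),0],[np.sin(YAW),np.cos(YAW),0],[0,0,1]])
def toS(P): return (P-O)@RS
def toW(p): return np.asarray(p)@RS.T+O
E
python3 - <<'E'
from h import *
for n in('side','top'):
    d=np.load(n+'_d.npy');S=toS(cloud(n,d))*1000;x,y,z=S[...,0],S[...,1],S[...,2]
    I=cv2.imread(n+'.png')
    ok=(d>0)&(abs(x)<115)&(abs(y)<128)
    k=ok&(abs(y-62)<45)&(z>35)&(z<100)&(x<60)
    print(n,'plate region: row col x y z gray')
    for r,c in np.argwhere(k)[::(2 if n=='top' else 4)]: print(r,c,*S[r,c].astype(int),I[r,c].max(),end=' | ')
    k=ok&(abs(y+68)<40)&(z>60)&(z<130)
    print('\n',n,'wheel')
    for r,c in np.argwhere(k)[::(2 if n=='top' else 4)]: print(r,c,*S[r,c].astype(int),I[r,c].max(),end=' | ')
    print()
E
```

```text
side plate region: row col x y z gray
189 322 -95 89 77 105 | 189 342 -24 54 99 12 | 190 323 -90 77 81 29 | 190 342 -24 51 97 16 | 191 323 -90 72 80 28 | 191 342 -24 54 92 18 | 192 323 -89 67 79 21 | 192 342 -25 56 87 7 | 193 323 -89 59 80 15 | 193 342 -24 48 88 6 | 194 322 -92 57 77 51 | 194 341 -28 55 80 22 | 195 321 -94 45 80 111 | 195 340 -31 57 74 71 | 195 344 -18 54 76 72 | 196 324 -86 60 67 10 | 196 339 -35 61 68 89 | 196 343 -21 55 72 98 | 197 322 -90 32 80 12 | 197 326 -81 81 51 9 | 197 340 -31 48 72 92 | 197 344 -18 56 68 99 | 198 323 -87 35 75 13 | 198 327 -77 75 50 6 | 198 341 -28 48 68 88 | 198 345 -14 54 65 85 | 199 324 -86 57 57 9 | 199 328 -74 81 43 12 | 199 341 -28 47 65 80 | 199 345 -14 50 63 79 | 200 322 -90 35 67 16 | 200 326 -81 75 43 18 | 200 332 -61 88 35 77 | 200 340 -31 48 60 84 | 200 344 -18 50 59 86 | 201 321 -93 30 66 118 | 201 325 -84 78 37 9 | 201 329 -71 79 36 50 | 201 338 -39 79 37 69 | 201 342 -24 49 56 91 | 201 346 -11 64 47 79 | 202 322 -90 30 62 13 | 202 326 -78 44 53 12 | 202 334 -53 76 35 67 | 202 339 -35 51 51 73 | 202 343 -21 46 53 81 | 202 347
[... 12118 characters left out ...]
 | 211 320 -69 -82 97 48 | 211 322 -59 -84 74 30 | 211 324 -52 -88 63 83 | 211 327 -48 -97 63 89 | 211 329 -44 -103 60 90 | 212 311 -79 -52 75 45 | 212 313 -81 -61 92 13 | 212 315 -81 -69 101 25 | 212 317 -77 -75 98 7 | 212 319 -73 -80 95 33 | 212 321 -67 -84 85 32 | 212 327 -51 -99 62 90 | 212 330 -46 -107 61 91 | 213 313 -83 -62 88 23 | 213 315 -82 -70 96 17 | 213 317 -82 -77 103 16 | 213 319 -75 -81 91 41 | 213 321 -67 -84 75 29 | 214 312 -84 -59 77 42 | 214 314 -84 -67 86 27 | 214 316 -82 -73 88 7 | 214 318 -76 -77 80 35 | 214 320 -75 -84 85 53 | 215 313 -84 -62 72 61 | 215 315 -85 -71 85 33 | 215 317 -83 -77 86 28 | 215 319 -78 -82 81 60 | 216 315 -85 -70 73 49 | 216 317 -82 -76 73 37 |
```

```bash
cat >> h.py <<'E'
from scipy.spatial.transform import Rotation as Ro
def go(ps,tilt=40):
    s=state();Rt=Ro.from_euler('xyz',[-np.pi/2,-np.radians(tilt),YAW]);Rc=Ro.from_euler('xyz',s['ee_rot'])
    W=toW(np.array(ps)/1000);d=W-np.array(s['eef_pos']);rv=(Rt*Rc.inv()).as_rotvec()
    print('t',round(s['time_s'],2),'S',np.round(toS(np.array(s['eef_pos']))*1000,1),'need',np.round(d/.05,3),'rot',np.round(rv/.12,3),'F_S',np.round(np.array(s['ft_force'])@RS,1),'target W',W.round(4))
E
python3 - <<'E'
from h import *
go([-140,62,140]);go([-140,62,52])
E
```

```text
t 1.0 S [-545.6  469.5  214.7] need [ 6.922 -9.181 -1.493] rot [-1.251 -5.688  1.268] F_S [ 0.1  1.  -0.4] target W [0.5283 0.1388 0.14  ]
t 1.0 S [-545.6  469.5  214.7] need [ 6.922 -9.181 -3.253] rot [-1.251 -5.688  1.268] F_S [ 0.1  1.  -0.4] target W [0.5283 0.1388 0.052 ]
```

Call:
{"api": "jog_arm", "payload": {"targets": "0.5 -0.7 0 -0.12 -0.57 0.13 255;0.5 -0.7 0 -0.12 -0.57 0.13 255;0.5 -0.7 0 -0.12 -0.57 0.13 255;0.5 -0.7 0 -0.12 -0.57 0.13 255;0.5 -0.7 0 -0.12 -0.57 0.13 255;0.5 -0.7 0 -0.12 -0.57 0.13 255;0.5 -0.7 0 -0.12 -0.57 0.13 255;0.5 -0.7 0 -0.12 -0.57 0.13 255;0.5 -0.7 0 -0.12 -0.57 0.13 255;0.5 -0.7 0 -0.12 -0.57 0.13 255", "grip_force": 20}}

```text
time_s: 2.0
eef_pos: [0.4372, 0.2432, 0.234]
ee_rot: [-1.571, -0.683, -0.124]
ft_force: [0.7, 1.1, 0.2]
grip_width: 0.0205
```

```bash
python3 -c "
from h import *
go([-140,62,140]);print(state()['grip_width'])"
```

```text
t 2.0 S [-244.5  152.9  234. ] need [ 1.822 -2.087 -1.88 ] rot [-0.015 -0.125 -0.109] F_S [0.6 1.2 0.2] target W [0.5283 0.1388 0.14  ]
0.0204946035596465
```

Call:
{"api": "jog_arm", "payload": {"targets": "0.4 -0.55 -0.4 0 -0.03 -0.03 255;0.4 -0.55 -0.4 0 -0.03 -0.03 255;0.4 -0.5 -0.5 0 -0.03 -0.03 255;0.4 -0.5 -0.5 0 -0.03 -0.03 255;0.1 0 -0.5 0 0 0 255;0.1 0 -0.5 0 0 0 255;0 0 -0.5 0 0 0 255;0 0 0 0 0 0 255"}}

```text
time_s: 2.8
eef_pos: [0.5555, 0.1368, 0.1504]
ee_rot: [-1.563, -0.568, -0.152]
ft_force: [0.6, -0.2, 0.1]
grip_width: 0.0004
```

```bash
python3 -c "
from h import *
go([-140,62,52]);print(state()['grip_width'])"
```

```text
t 2.8 S [-112.7   63.7  150.4] need [-0.545  0.042 -1.968] rot [-0.207 -1.065  0.085] F_S [ 0.6 -0.2  0.1] target W [0.5283 0.1388 0.052 ]
0.0004434273932254059
```

Call:
{"api": "jog_arm", "payload": {"targets": "-0.3 0 0 -0.05 -0.27 0 255;-0.25 0 0 -0.05 -0.27 0 255;0 0 -0.3 -0.05 -0.27 0.04 255;0 0 -0.4 -0.05 -0.27 0.04 255;0 0 -0.4 0 0 0 255;0 0 -0.4 0 0 0 255;0 0 -0.4 0 0 0 255;0 0 0 0 0 0 255"}}

```text
time_s: 3.6
eef_pos: [0.557, 0.1448, 0.1425]
ee_rot: [-1.563, -0.558, -0.136]
ft_force: [-0.2, 0.2, -0.0]
grip_width: 0.0004
```

```bash
python3 -c "
from h import *
go([-140,62,52]);go([-108,62,52])"
```

```text
t 3.6 S [-112.4   71.8  142.5] need [-0.575 -0.119 -1.81 ] rot [-0.212 -1.149 -0.047] F_S [-0.2  0.2 -0. ] target W [0.5283 0.1388 0.052 ]
t 3.6 S [-112.4   71.8  142.5] need [ 0.059 -0.206 -1.81 ] rot [-0.212 -1.149 -0.047] F_S [-0.2  0.2 -0. ] target W [0.56   0.1345 0.052 ]
```

```bash
python3 -c "
from h import *
s=state();print(np.round(s['q'],3),np.round(s['joint_velocities'],3))
print([0.05,-1.13,0.06])
p,d=capture('side');cv2.imwrite('pics/s2.png',cv2.resize(p[60:300,180:480],(750,600)))"
```

```text
[ 0.225  0.416  2.109 -1.134  0.199 -0.136] [-0.    -0.     0.005  0.001  0.003 -0.001]
[0.05, -1.13, 0.06]
```

View pics/s2.png

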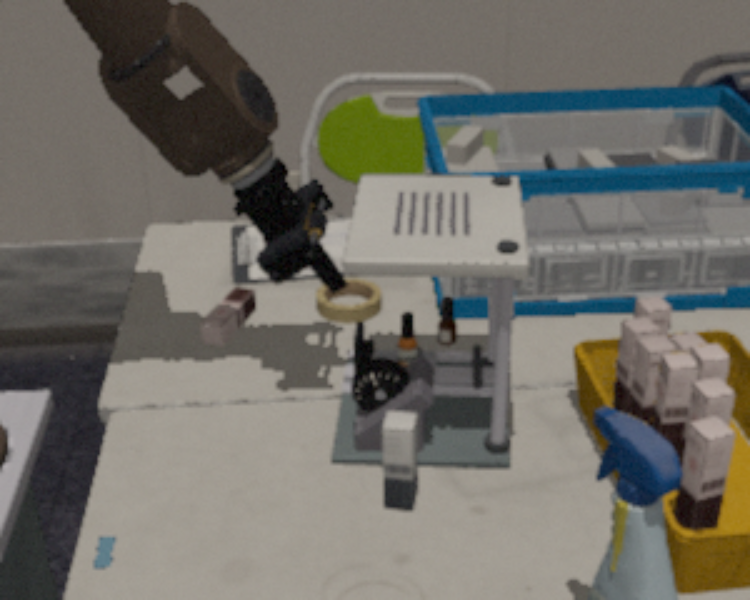

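```bash
cat >> h.py <<'E'
def rot(tilt,yaw):
    s=state();Rt=Ro.from_euler('xyz',[-np.pi/2,-np.radians(tilt),yaw]);Rc=Ro.from_euler('xyz',s['ee_rot'])
    return ((Rt*Rc.inv()).as_rotvec()/.12).round(3)
def log():
    s=state();open('log.txt','a').write(repr([list(map(float,s[k])) for k in('q','eef_pos','ee_rot')])+'\n');print(s['time_s'],np.round(s['q'],3),np.round(s['eef_pos'],4),np.round(s['ee_rot'],3),np.round(toS(np.array(s['eef_pos']))*1000,1))
E
python3 -c "
from h import *
log();print(rot(25,.2))"
```

```text
3.65 [ 0.225  0.415  2.109 -1.134  0.2   -0.136] [0.5568 0.1447 0.143 ] [-1.563 -0.559 -0.136] [-112.5   71.7  143. ]
[-0.091  1.022  2.765]
```

Call:
{"api": "jog_arm", "payload": {"targets": "0 0 0 0 0.25 0.7 255;0 0 0 0 0.25 0.7 255;0 0 0 0 0.25 0.7 255;0 0 0 -0.09 0.25 0.7 255;0 0 0 0 0 0 255"}}

```text
time_s: 4.15
eef_pos: [0.5541, 0.1425, 0.141]
ee_rot: [-1.582, -0.486, 0.036]
ft_force: [-0.1, 0.6, 0.1]
grip_width: 0.0002
```

```bash
python3 -c "
from h import *
log();print(rot(25,.2))"
```

```text
4.15 [ 0.172  0.407  2.089 -0.427  0.181 -1.029] [0.5541 0.1425 0.141 ] [-1.582 -0.486  0.036] [-114.9   69.2  141. ]
[0.038 0.419 1.408]
```

Call:
{"api": "jog_arm", "payload": {"targets": "0 0 -0.4 0 0 0 255;0 0 -0.4 0 0 0 255;0 0 0 0 0 0 255"}}

```text
time_s: 4.45
eef_pos: [0.5543, 0.1419, 0.1073]
ee_rot: [-1.582, -0.488, 0.029]
ft_force: [0.1, 0.4, 0.2]
grip_width: 0.0006
```

```bash
python3 -c "
from h import *
log();print(rot(25,.2))"
```

```text
4.45 [ 0.172  0.47   2.119 -0.835  0.105 -0.611] [0.5543 0.1419 0.1073] [-1.582 -0.488  0.029] [-114.7   68.6  107.3]
[0.034 0.434 1.466]
```

```bash
cat >> log.txt <<'E'
[[1.169,0.4915,1.559,0,1.092,-0.106],[0.182,0.598,0.2147],[-1.572,0,-0.296]]
E
cat > kin.py <<'E'
from h import *
from scipy.optimize import least_squares
D=[eval(l) for l in open('log.txt')]
def ry(a):return Ro.from_rotvec([0,a,0])
def rz(a):return Ro.from_rotvec([0,0,a])
def fk(q,p):
    a,h,L1,e,L2,d=p[:6]
    A=rz(q[0]);B=A*ry(q[1]);C=B*ry(q[2]);E=C*rz(q[3])*ry(q[4])*rz(q[5])
    return A.apply([a,0,h])+B.apply([0,0,L1])+C.apply([e,0,L2])+E.apply([0,0,d]),E
def fit():
    r=least_squares(lambda p:np.concatenate([fk(q,p)[0]-x for q,x,_ in D]+[(p-np.array([.1,.3,.5,0,.5,.3]))*1e-3]),[.1,.3,.5,0,.5,.3]);return r.x,np.abs(r.fun).max()
if __name__=='__main__':
    p,e=fit();print(p.round(4),e)
    for q,x,o in D:
        E=fk(q,p)[1];T=Ro.from_euler('xyz',o);print((fk(q,p)[0]-x).round(4),E.apply([0,0,1]).round(3),T.apply([0,1,0]).round(3),(E.inv()*T).as_matrix().round(2).tolist())
E
python3 kin.py
```

```text
[ 0.4887 -0.1477  0.0552 -0.1581  0.0385 -0.1937] 0.06127299283782092
[-0.0132  0.0152 -0.0158] [ 0.526 -0.064 -0.848] [ 0.526 -0.064 -0.848] [[-0.0, -0.0, -1.0], [-1.0, 0.0, 0.0], [0.0, 1.0, -0.0]]
[ 0.0057 -0.0306 -0.0023] [ 0.467  0.005 -0.884] [ 0.467  0.005 -0.884] [[-0.0, -0.0, -1.0], [-1.0, -0.0, 0.0], [-0.0, 1.0, -0.0]]
[ 0.0135 -0.0277  0.0156] [ 0.469  0.002 -0.883] [ 0.469  0.002 -0.883] [[-0.0, 0.0, -1.0], [-1.0, 0.0, 0.0], [0.0, 1.0, 0.0]]
[ 0.0613 -0.0255  0.0025] [-0.    -0.001 -1.   ] [-0.    -0.001 -1.   ] [[0.0, 0.0, -1.0], [-1.0, -0.0, -0.0], [-0.0, 1.0, 0.0]]
```

```bash
sed -i "s/a,h,L1,e,L2,d=p\[:6\]/a,h,L1,e,L2,d,b=p/; s/apply(\[a,0,h\])/apply([a,b,h])/; s/\[.1,.3,.5,0,.5,.3\]/[.1,.3,.5,0,.5,.27,.066]/g; s/1e-3/1e-4/" kin.py; python3 kin.py
```

```text
[-0.0028  0.1985  0.589   0.0435  0.4133  0.2737  0.0662] 0.00017399292108663533
[ 0.0001 -0.0001  0.0001] [ 0.526 -0.064 -0.848] [ 0.526 -0.064 -0.848] [[-0.0, -0.0, -1.0], [-1.0, 0.0, 0.0], [0.0, 1.0, -0.0]]
[-0.      0.0001  0.    ] [ 0.467  0.005 -0.884] [ 0.467  0.005 -0.884] [[-0.0, -0.0, -1.0], [-1.0, -0.0, 0.0], [-0.0, 1.0, -0.0]]
[-0.0001  0.0001 -0.0001] [ 0.469  0.002 -0.883] [ 0.469  0.002 -0.883] [[-0.0, 0.0, -1.0], [-1.0, 0.0, 0.0], [0.0, 1.0, 0.0]]
[ 0.0002 -0.0001 -0.    ] [-0.    -0.001 -1.   ] [-0.    -0.001 -1.   ] [[0.0, 0.0, -1.0], [-1.0, -0.0, -0.0], [-0.0, 1.0, 0.0]]
```

```bash
cat > ik.py <<'E'
from kin import *
P,_=fit();LO=[-3.1,-.84,.05,-1.13,.06,-2.69];HI=[3.1,2.19,2.79,4.28,2.93,2.69]
M=np.array([[0,0,-1],[-1,0,0],[0,1,0.]])
def ik(W,tilt,yaw,half=0):
    T=Ro.from_euler('xyz',[-np.pi/2,-np.radians(tilt),yaw])
    if half:T=T*Ro.from_rotvec([0,np.pi,0])
    E=T*Ro.from_matrix(M).inv();a,h,L1,e,L2,d,b=P
    w=W-E.apply([0,0,d]);rho=np.hypot(w[0],w[1]);q1=np.arctan2(w[1],w[0])-np.arcsin(b/rho)
    r=np.sqrt(rho**2-b**2)-a;z=w[2]-h
    l=np.hypot(e,L2);g=np.arctan2(e,L2);D=np.hypot(r,z);c=(D*D-L1**2-l*l)/(2*L1*l)
    if abs(c)>1:return []
    f=np.arccos(c);q3=f-g;q2=np.arctan2(r,z)-np.arctan2(l*np.sin(f),L1+l*np.cos(f))
    C=rz(q1)*ry(q2+q3);w4=(C.inv()*E).as_euler('ZYZ');out=[]
    for s in(0,1):
        q4,q5,q6=w4 if not s else (w4[0]+np.pi,-w4[1],w4[2]+np.pi)
        for k4 in(-2,0,2):
            for k6 in(-2,0,2):
                q=np.array([q1,q2,q3,q4+k4*np.pi,q5,q6+k6*np.pi])
                if all(q>LO)and all(q<HI):out.append(q)
    return out
E
cat > t.py <<'E'
from ik import *
for nm,S in(('pushstart',[-115,62,52]),('home',[-35,62,52]),('wheel',[-80,-68,106]),('wheelup',[-80,-68,140])):
    W=toW(np.array(S)/1000)
    for tilt in(20,25,30,35,40,45):
        for yaw in(-.14,.0,.15):
            for half in(0,1):
                for q in ik(W,tilt,yaw,half):print(nm,tilt,yaw,half,q.round(2))
E
python3 t.py
```

```text
pushstart 20 -0.14 0 [ 0.17  0.58  2.06 -0.56  0.2  -0.72]
pushstart 20 -0.14 1 [ 0.17  0.58  2.06 -0.56  0.2   2.42]
pushstart 20 0.0 0 [ 0.15  0.57  2.07 -0.33  0.16 -1.11]
pushstart 20 0.0 1 [ 0.15  0.57  2.07 -0.33  0.16  2.03]
pushstart 20 0.15 0 [ 0.12  0.57  2.08  0.08  0.14 -1.68]
pushstart 20 0.15 1 [0.12 0.57 2.08 0.08 0.14 1.47]
pushstart 30 -0.14 0 [0.21 0.59 2.17 4.14 0.2  0.88]
pushstart 30 -0.14 1 [ 0.21  0.59  2.17  4.14  0.2  -2.26]
pushstart 30 0.0 0 [0.16 0.58 2.18 3.66 0.17 1.2 ]
pushstart 30 0.0 1 [ 0.16  0.58  2.18  3.66  0.17 -1.94]
pushstart 30 0.15 0 [0.12 0.58 2.19 3.03 0.16 1.65]
pushstart 30 0.15 1 [ 0.12  0.58  2.19  3.03  0.16 -1.49]
pushstart 35 -0.14 0 [0.22 0.61 2.21 3.82 0.33 1.22]
pushstart 35 -0.14 1 [ 0.22  0.61  2.21  3.82  0.33 -1.92]
pushstart 35 0.0 0 [0.17 0.6  2.23 3.46 0.32 1.41]
pushstart 35 0.0 1 [ 0.17  0.6   2.23  3.46  0.32 -1.74]
pushstart 35 0.15 0 [0.11 0.6  2.25 3.07 0.32 1.6 ]
pushstart 35 0.15 1 [ 0.11  0.6   2.25  3.07  0.32 -1.54]
pushstart 40 -0.14 0 [0.24 0.63 2.26 3.69 0.47 1.37]
pushstart 40 -0.14 1 [ 0.24  0.63  2.26  3.69
[... 5016 characters left out ...]
.41  2.18  1.71  0.21 -0.44]
wheelup 40 -0.14 0 [-0.1   0.42  2.24  3.26  0.22  1.49]
wheelup 40 -0.14 1 [-0.1   0.42  2.24  3.26  0.22 -1.66]
wheelup 40 0.0 0 [-0.16  0.42  2.24  2.68  0.24  1.9 ]
wheelup 40 0.0 1 [-0.16  0.42  2.24  2.68  0.24 -1.24]
wheelup 40 0.15 0 [-0.23  0.42  2.24  2.2   0.3   2.19]
wheelup 40 0.15 1 [-0.23  0.42  2.24  2.2   0.3  -0.95]
wheelup 45 -0.14 0 [-0.1   0.44  2.29  3.22  0.38  1.53]
wheelup 45 -0.14 1 [-0.1   0.44  2.29  3.22  0.38 -1.61]
wheelup 45 0.0 0 [-0.17  0.44  2.3   2.82  0.39  1.75]
wheelup 45 0.0 1 [-0.17  0.44  2.3   2.82  0.39 -1.4 ]
wheelup 45 0.15 0 [-0.25  0.44  2.29  2.43  0.43  1.94]
wheelup 45 0.15 1 [-0.25  0.44  2.29  2.43  0.43 -1.2 ]
```

```bash
cat > plan.py <<'E'
from ik import *
def plan(qt,n=10,show=True):
    log();q0=np.array(state()['q'],float);qt=np.array(qt,float);rows=[];a=0
    def pose(a):return fk(q0+(qt-q0)*a,P)
    p,E=pose(0)
    while a<1 and len(rows)<n:
        st=1-a
        while 1:
            p2,E2=pose(a+st);t=(p2-p)/.05;r=(E2*E.inv()).as_rotvec()/.12
            dq=np.abs((qt-q0)*st)
            if np.abs(t).max()<.6 and np.linalg.norm(r)<1.0 and (dq<np.array([.1,.1,.13,.18,.16,.18])).all():break
            st*=.93
        rows.append(np.r_[t,r]);a+=st;p,E=p2,E2
    print('frac',round(a,2),'end',p.round(3),'S',(toS(p)*1000).round());print(';'.join(' '.join(f'{v:.2f}' for v in r)+' 255' for r in rows))
E
python3 -c "
from plan import *
print(fk([0.05,.35,1.85,0,.5,-1.55],P)[0])
plan([0.05,.30,1.85,0,.5,-1.55])"
```

```text
[0.62064495 0.09730584 0.22587999]
4.45 [ 0.172  0.47   2.119 -0.835  0.105 -0.611] [0.5543 0.1419 0.1073] [-1.582 -0.488  0.029] [-114.7   68.6  107.3]
frac 1.0 end [0.618 0.097 0.257] S [-45.  33. 257.]
0.41 -0.39 0.54 -0.29 -0.14 -0.22 255;0.30 -0.31 0.54 -0.15 -0.02 -0.15 255;0.21 -0.19 0.52 0.01 0.05 -0.04 255;0.17 -0.08 0.55 0.16 0.07 0.09 255;0.14 0.03 0.57 0.28 0.03 0.23 255;0.06 0.05 0.27 0.16 -0.01 0.15 255
```

```bash
python3 -c "
from plan import *
for q2,q3 in((0,2.1),(0.1,2.2),(0,2.2),(-.1,2.2)):
  for q4 in(0,1.6,3.2):
    p,E=fk([0.15,q2,q3,q4,.5,-1.55],P);print(q2,q3,q4,p.round(3),(toS(p)*1000).round(),E.apply([0,0,1]).round(2))
plan([0.15,0,2.2,0,.5,-1.5])"
```

```text
0 2.1 0 [0.458 0.136 0.307] [-209.   50.  307.] [ 0.51  0.08 -0.86]
0 2.1 1.6 [0.506 0.276 0.423] [-181.  195.  423.] [ 0.68  0.59 -0.43]
0 2.1 3.2 [0.59  0.148 0.533] [-80.  80. 533.] [ 0.99  0.12 -0.03]
0.1 2.2 0 [0.412 0.129 0.219] [-254.   37.  219.] [ 0.33  0.05 -0.94]
0.1 2.2 1.6 [0.482 0.272 0.319] [-204.  188.  319.] [ 0.58  0.57 -0.57]
0.1 2.2 3.2 [0.586 0.148 0.414] [-84.  79. 414.] [ 0.97  0.12 -0.23]
0 2.2 0 [0.408 0.129 0.262] [-258.   35.  262.] [ 0.42  0.06 -0.9 ]
0 2.2 1.6 [0.467 0.27  0.371] [-218.  184.  371.] [ 0.64  0.58 -0.51]
0 2.2 3.2 [0.562 0.144 0.473] [-107.   72.  473.] [ 0.98  0.12 -0.13]
-0.1 2.2 0 [0.4   0.127 0.304] [-266.   33.  304.] [ 0.51  0.08 -0.86]
-0.1 2.2 1.6 [0.448 0.267 0.42 ] [-237.  178.  420.] [ 0.68  0.59 -0.43]
-0.1 2.2 3.2 [0.532 0.14  0.53 ] [-137.   63.  530.] [ 0.99  0.12 -0.03]
4.45 [ 0.172  0.47   2.119 -0.835  0.105 -0.611] [0.5543 0.1419 0.1073] [-1.582 -0.488  0.029] [-114.7   68.6  107.3]
frac 1.0 end [0.408 0.129 0.262] S [-258.   35.  262.]
-0.25 -0.23 0.56 -0.21 -0.07 -0.10 255;-0.38 -0.20 0.59 -0.15 0.01 -0.07 255;-0.50 -0.12 0.57 -0.03 0.09 0.00 255;-0.57 -0.01 0.50 0.11 0.14 0.11 255;-0.58 0.09 0.44 0.23 0.13 0.21 255;-0.60 0.19 0.40 0.34 0.10 0.33 255;-0.05 0.02 0.03 0.03 0.01 0.03 255
```

Call:
{"api": "jog_arm", "payload": {"targets": "-0.25 -0.23 0.56 -0.21 -0.07 -0.1 255;-0.38 -0.2 0.59 -0.15 0 -0.07 255;-0.5 -0.12 0.57 -0.03 0.1 0 255;-0.57 0 0.5 0.1 0.14 0.1 255;-0.58 0.1 0.44 0.23 0.13 0.2 255;-0.5 0.15 0.3 0.3 0.1 0.3 255"}}

```text
time_s: 5.05
eef_pos: [0.4095, 0.1299, 0.2585]
ee_rot: [-1.534, -0.434, 0.062]
ft_force: [1.3, 1.4, 0.3]
grip_width: 0.0001
```

```bash
python3 -c "
from plan import *
for q4 in(0,1.6,3.2):
    p,E=fk([0.15,.1,2.45,q4,.4,-1.6],P);print(q4,p.round(3),(toS(p)*1000).round(),E.apply([0,0,1]).round(2))
plan([0.15,0.1,2.4,1.6,.4,-1.6])"
```

```text
0 [0.289 0.111 0.149] [-373.    1.  149.] [ 0.19  0.03 -0.98]
1.6 [0.364 0.229 0.21 ] [-316.  129.  210.] [ 0.46  0.46 -0.76]
3.2 [0.465 0.131 0.267] [-202.   45.  267.] [ 0.83  0.1  -0.55]
5.05 [ 0.155  0.008  2.198 -0.005  0.501 -1.483] [0.4095 0.1299 0.2585] [-1.534 -0.434  0.062] [-256.4   36.9  258.5]
frac 0.77 end [0.383 0.232 0.23 ] S [-296.  135.  230.]
-0.16 0.30 -0.16 0.78 0.25 -0.57 255;-0.13 0.29 -0.13 0.75 0.24 -0.59 255;-0.11 0.27 -0.10 0.72 0.23 -0.61 255;-0.08 0.25 -0.07 0.69 0.22 -0.62 255;-0.06 0.23 -0.05 0.69 0.23 -0.67 255;-0.03 0.20 -0.03 0.64 0.21 -0.66 255;-0.01 0.17 -0.02 0.63 0.22 -0.69 255;0.01 0.14 -0.01 0.60 0.21 -0.70 255;0.02 0.11 -0.01 0.61 0.22 -0.75 255;0.04 0.08 -0.01 0.58 0.23 -0.76 255
```

Call:
{"api": "jog_arm", "payload": {"targets": "-0.16 0.3 -0.16 0.78 0.25 -0.57 255;-0.13 0.29 -0.13 0.75 0.24 -0.59 255;-0.11 0.27 -0.1 0.72 0.23 -0.61 255;-0.08 0.25 -0.07 0.69 0.22 -0.62 255;-0.06 0.23 -0.05 0.69 0.23 -0.67 255;-0.03 0.2 -0.03 0.64 0.21 -0.66 255;-0.01 0.17 -0.02 0.63 0.22 -0.69 255;0.01 0.14 -0.01 0.6 0.21 -0.7 255;0.02 0.11 -0.01 0.61 0.22 -0.75 255;0.04 0.08 -0.01 0.58 0.23 -0.76 255"}}

```text
time_s: 6.05
eef_pos: [0.3813, 0.242, 0.241]
ee_rot: [-0.862, 0.137, -0.933]
ft_force: [-0.3, 0.2, 0.1]
grip_width: 0.0005
```

```bash
python3 -c "
from plan import *
plan([0.15,0.15,2.45,3.3,.45,-1.65])"
```

```text
6.05 [ 0.182  0.057  2.364  1.334  0.401 -1.593] [0.3813 0.242  0.241 ] [-0.862  0.137 -0.933] [-299.7  144.1  241. ]
frac 0.6 end [0.457 0.21  0.27 ] S [-221.  122.  270.]
0.12 0.07 0.08 0.61 0.19 -0.71 255;0.14 0.04 0.08 0.61 0.19 -0.72 255;0.15 0.01 0.08 0.61 0.19 -0.74 255;0.16 -0.02 0.08 0.60 0.18 -0.75 255;0.16 -0.05 0.07 0.59 0.18 -0.75 255;0.16 -0.08 0.06 0.58 0.17 -0.75 255;0.16 -0.11 0.05 0.56 0.16 -0.75 255;0.16 -0.14 0.04 0.58 0.17 -0.79 255;0.15 -0.17 0.03 0.55 0.16 -0.77 255;0.14 -0.20 0.01 0.55 0.16 -0.80 255
```

Call:
{"api": "jog_arm", "payload": {"targets": "0.12 0.07 0.08 0.61 0.19 -0.71 255;0.14 0.04 0.08 0.61 0.19 -0.72 255;0.15 0 0.08 0.61 0.19 -0.74 255;0.16 -0.02 0.08 0.6 0.18 -0.75 255;0.16 -0.05 0.07 0.59 0.18 -0.75 255;0.16 -0.08 0.06 0.58 0.17 -0.75 255;0.16 -0.11 0.05 0.56 0.16 -0.75 255;0.16 -0.14 0.04 0.58 0.17 -0.79 255;0.15 -0.17 0.03 0.55 0.16 -0.77 255;0.14 -0.2 0 0.55 0.16 -0.8 255"}}

```text
time_s: 7.05
eef_pos: [0.4614, 0.2086, 0.2806]
ee_rot: [-0.964, 0.878, -1.985]
ft_force: [0.2, 0.7, 0.4]
grip_width: 0.0004
```

```bash
python3 -c "
from plan import *
q=ik(toW(np.array([-140,62,100])/1000),40,YAW,1)[0];print(q)
plan(q)"
```

```text
[ 0.25986372  0.50786572  2.28539317  3.84031638  0.39657666 -1.91938626]
7.05 [ 0.185  0.101  2.41   2.632  0.423 -1.668] [0.4614 0.2086 0.2806] [-0.964  0.878 -1.985] [-215.8  122.   280.6]
frac 1.0 end [0.528 0.139 0.1  ] S [-140.   62.  100.]
0.35 -0.15 -0.30 0.43 0.35 -0.80 255;0.31 -0.17 -0.36 0.40 0.37 -0.83 255;0.26 -0.18 -0.40 0.36 0.38 -0.84 255;0.20 -0.18 -0.42 0.31 0.38 -0.82 255;0.15 -0.18 -0.46 0.28 0.40 -0.84 255;0.09 -0.18 -0.50 0.26 0.42 -0.87 255;0.03 -0.17 -0.52 0.23 0.42 -0.86 255;-0.03 -0.16 -0.52 0.19 0.42 -0.85 255;-0.02 -0.04 -0.13 0.04 0.10 -0.21 255
```

Call:
{"api": "jog_arm", "payload": {"targets": "0.35 -0.15 -0.3 0.43 0.35 -0.8 255;0.31 -0.17 -0.36 0.4 0.37 -0.83 255;0.26 -0.18 -0.4 0.36 0.38 -0.84 255;0.2 -0.18 -0.42 0.31 0.38 -0.82 255;0.15 -0.18 -0.46 0.28 0.4 -0.84 255;0.09 -0.18 -0.5 0.26 0.42 -0.87 255;0.03 -0.17 -0.52 0.23 0.42 -0.86 255;-0.03 -0.16 -0.5 0.19 0.42 -0.85 255;0 0 0 0 0 0 255"}}

```text
time_s: 7.95
eef_pos: [0.5334, 0.1349, 0.1087]
ee_rot: [-1.572, 0.712, 2.969]
ft_force: [0.2, 0.4, 0.4]
grip_width: 0.0006
```

```bash
cat >> h.py <<'E'
def go2(ps,tilt=40):
    s=state();Rt=Ro.from_euler('xyz',[-np.pi/2,-np.radians(tilt),YAW])*Ro.from_rotvec([0,np.pi,0]);Rc=Ro.from_euler('xyz',s['ee_rot'])
    W=toW(np.array(ps)/1000);d=W-np.array(s['eef_pos']);rv=(Rt*Rc.inv()).as_rotvec()
    print('t',round(s['time_s'],2),'S',np.round(toS(np.array(s['eef_pos']))*1000,1),'need',np.round(d/.05,3),'rot',np.round(rv/.12,3),'F_S',np.round(np.array(s['ft_force'])@RS,1),'q',np.round(s['q'],2))
E
python3 -c "
from h import *
go2([-130,62,52]);go2([-105,62,52])"
```

```text
t 7.95 S [-134.3   58.8  108.7] need [ 0.095  0.052 -1.135] rot [0.01  0.119 0.288] F_S [0.2 0.4 0.4] q [ 0.26  0.5   2.27  3.93  0.4  -1.97]
t 7.95 S [-134.3   58.8  108.7] need [ 0.59  -0.016 -1.135] rot [0.01  0.119 0.288] F_S [0.2 0.4 0.4] q [ 0.26  0.5   2.27  3.93  0.4  -1.97]
```

Call:
{"api": "jog_arm", "payload": {"targets": "0.05 0.03 -0.38 0 0.06 0.14 255;0.05 0.03 -0.38 0 0.06 0.15 255;0 0 -0.38 0 0 0 255;0.2 -0.03 0 0 0 0 255;0.2 -0.03 0 0 0 0 255"}}

```text
time_s: 8.45
eef_pos: [0.5607, 0.1368, 0.0568]
ee_rot: [-1.57, 0.71, 3.02]
ft_force: [-0.1, 0.2, 0.5]
grip_width: 0.0003
```

```bash
python3 -c "
from h import *
go2([-105,62,52])"
```

```text
t 8.45 S [-107.6   64.4   56.8] need [ 0.045 -0.055 -0.096] rot [ 0.021  0.096 -0.118] F_S [-0.1  0.2  0.5] q [ 0.23  0.63  2.25  3.67  0.47 -1.77]
```

Call:
{"api": "jog_arm", "payload": {"targets": "0.16 -0.04 -0.04 0 0.05 -0.06 255;0.16 -0.03 -0.04 0 0.05 -0.06 255;0.16 -0.03 0 0 0 0 255;0.16 -0.02 0 0 0 0 255;0.16 -0.02 0 0 0 0 255"}}

```text
time_s: 8.95
eef_pos: [0.6048, 0.1294, 0.0563]
ee_rot: [-1.569, 0.7, 3.006]
ft_force: [-5.6, 1.0, -1.2]
grip_width: 0.0008
```

```bash
python3 -c "
from h import *
go2([-35,62,54])"
```

```text
t 8.95 S [-63.   63.1  56.3] need [ 0.551 -0.099 -0.047] rot [ 0.01   0.012 -0.002] F_S [-5.6  0.2 -1.2] q [ 0.2   0.65  2.15  3.74  0.39 -1.88]
```

Call:
{"api": "jog_arm", "payload": {"targets": "0.08 -0.01 -0.02 0 0 0 255;0.08 -0.01 -0.02 0 0 0 255;0.08 -0.01 0 0 0 0 255"}}

```text
time_s: 9.25
eef_pos: [0.6161, 0.1278, 0.0542]
ee_rot: [-1.569, 0.697, 3.006]
ft_force: [-34.3, 4.5, 22.2]
grip_width: 0.0002
```

Call:
{"api": "jog_arm", "payload": {"targets": "0.06 -0.01 0 0 0 0 255;0.06 -0.01 0 0 0 0 255"}}

```text
time_s: 9.45
eef_pos: [0.616, 0.1278, 0.0527]
ee_rot: [-1.568, 0.686, 3.01]
ft_force: [-29.9, 4.1, 20.9]
grip_width: 0.0008
```

```bash
python3 -c "
from h import *
go2([-35,62,54])"
```

```text
t 9.45 S [-51.6  63.1  52.7] need [ 0.325 -0.067  0.026] rot [ 0.001 -0.104 -0.035] F_S [-30.2   0.   20.9] q [ 0.19  0.66  2.12  3.76  0.35 -1.91]
```

Call:
{"api": "jog_arm", "payload": {"targets": "-0.15 0.02 0 0 0 0 255;-0.4 0.05 0 0 0 0 255;-0.4 0.05 0.1 0 0 0 255;-0.4 0.05 0.4 0 0 0 255;0 -0.1 0.5 0 0 0 255;0 -0.3 0.5 0 0 0 255;0 -0.4 0.4 0 0 0 255;0 -0.4 0 0 0 0 255"}}

```text
time_s: 10.25
eef_pos: [0.5493, 0.0766, 0.1527]
ee_rot: [-1.567, 0.694, 3.015]
ft_force: [0.1, 1.1, 0.2]
grip_width: 0.0008
```

```bash
python3 - <<'E'
from h import *
go2([-110,-68,150])
p,d=capture('side');S=toS(cloud('side',d))*1000;m=np.zeros(d.shape,bool);m[180:210,318:380]=1
cv2.imwrite('side_b.png',p)
k=m&(d>0)&(abs(S[...,1]-62)<32)&(S[...,2]>60)&(S[...,2]<84)&(p.max(2)<35)
print(np.percentile(S[k][:,0],[1,5,10,50]),k.sum())
p,d=capture('top');cv2.imwrite('top_b.png',p);S=toS(cloud('top',d))*1000
k=(d>0)&(abs(S[...,1]-62)<32)&(S[...,2]>45)&(S[...,2]<80)&(S[...,0]<0)&(p.max(2)<35)
print(np.percentile(S[k][:,0],[5,10,30,50]),k.sum())
a=cv2.resize(cv2.imread('top_b.png')[160:240,255:355],(750,600),interpolation=cv2.INTER_CUBIC);cv2.imwrite('pics/t3.png',a)
E
```

```text
t 10.25 S [-110.7    3.2  152.7] need [-0.181 -1.413 -0.054] rot [ 0.022 -0.034 -0.066] F_S [-0.   1.1  0.2] q [ 0.09  0.38  2.24  3.84  0.22 -2.09]
[-42.4293315  -41.79720961 -41.45043647 -38.18474659] 26
[-45.18055128 -44.84928777 -44.17895385 -43.63427394] 60
```

View pics/t3.png

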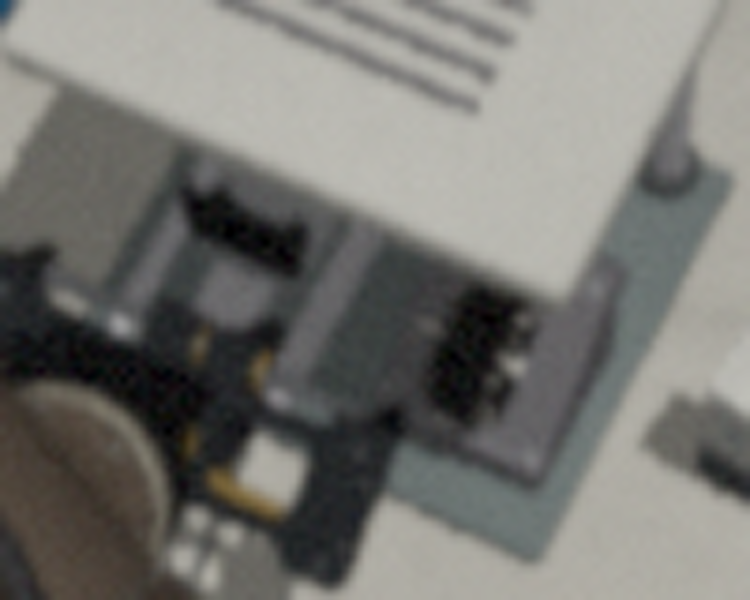

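```bash
cat > unw.py <<'E'
from h import *
import sys
ref=np.array([-73,-68,106.])  # crown
al=np.radians(40);AX=ref-36*np.array([-np.sin(al),0,np.cos(al)])
def unwrap(n,I,r_w=36,r_c=30):
    s=np.arange(-60,61,.5);y=np.arange(-90,-45,.5);ss,yy=np.meshgrid(s,y)
    r=np.where(abs(yy+68)<11,r_w,r_c);ph=ss/36-al   # angle from vertical, + towards back
    X=np.stack([AX[0]+r*np.sin(ph),yy,AX[2]+r*np.cos(ph)],-1)/1000
    uv=proj(n,toW(X.reshape(-1,3))).astype(np.float32).reshape(*ss.shape,2)
    return s,y,cv2.remap(I,uv[...,0],uv[...,1],cv2.INTER_CUBIC)
def look(N,tag):
    out=[]
    for n in('side','top'):
        I=np.mean([capture(n)[0].astype(np.float32) for _ in range(N)],0);np.save(f'{tag}_{n}.npy',I)
        s,y,U=unwrap(n,I);g=U.mean(2)
        for lo,hi in((-90,-80),(-77,-59),(-56,-46)):
            pr=g[(y>lo)&(y<hi)].mean(0);print(n,(lo,hi),' '.join(f'{int(a)}:{b:.0f}' for a,b in zip(s[::6],pr[::6])))
        out.append(cv2.resize(np.clip(U*2,0,255).astype(np.uint8),(780,290)))
    cv2.imwrite(f'pics/{tag}.png',np.vstack(out))
if __name__=='__main__':look(int(sys.argv[1]),sys.argv[2])
E
python3 unw.py 8 u1
```

```text
side (-90, -80) -60:29 -57:28 -54:25 -51:27 -48:25 -45:31 -42:43 -39:50 -36:44 -33:29 -30:26 -27:47 -24:69 -21:66 -18:51 -15:53 -12:64 -9:58 -6:45 -3:51 0:65 3:60 6:44 9:81 12:124 15:101 18:36 21:41 24:61 27:42 30:17 33:50 36:65 39:46 42:20 45:37 48:61 51:54 54:31 57:16 60:15
side (-77, -59) -60:17 -57:24 -54:41 -51:50 -48:42 -45:38 -42:43 -39:47 -36:51 -33:60 -30:69 -27:72 -24:69 -21:62 -18:51 -15:40 -12:29 -9:25 -6:20 -3:22 0:17 3:13 6:15 9:13 12:12 15:12 18:14 21:15 24:14 27:14 30:15 33:13 36:12 39:13 42:13 45:12 48:13 51:13 54:14 57:16 60:14
side (-56, -46) -60:17 -57:15 -54:15 -51:18 -48:28 -45:49 -42:62 -39:63 -36:55 -33:38 -30:22 -27:13 -24:11 -21:9 -18:10 -15:14 -12:13 -9:13 -6:10 -3:14 0:15 3:17 6:18 9:19 12:19 15:25 18:26 21:25 24:26 27:26 30:26 33:26 36:22 39:15 42:11 45:13 48:14 51:11 54:12 57:13 60:15
top (-90, -80) -60:84 -57:86 -54:87 -51:88 -48:88 -45:87 -42:86 -39:85 -36:82 -33:80 -30:77 -27:73 -24:70 -21:65 -18:59 -15:52 -12:44 -9:38 -6:36 -3:46 0:56 3:57 6:61 9:81 12:104 15:103 18:80 21:60 24:52 27:47 30:45 33:58 36:72 39:79 42:78 45:76 48:75 51:78 54:82 57:87 60:90
top (-77, -59) -60:35 -57:43 -54:50 -51:56 -48:60 -45:61 -42:62 -39:61 -36:60 -33:56 -30:51 -27:43 -24:33 -21:24 -18:17 -15:16 -12:17 -9:16 -6:16 -3:17 0:16 3:16 6:16 9:17 12:18 15:17 18:18 21:17 24:16 27:15 30:16 33:16 36:17 39:27 42:45 45:66 48:86 51:104 54:119 57:131 60:140
top (-56, -46) -60:32 -57:36 -54:41 -51:44 -48:47 -45:49 -42:51 -39:52 -36:53 -33:53 -30:52 -27:52 -24:51 -21:49 -18:49 -15:49 -12:49 -9:47 -6:46 -3:49 0:51 3:49 6:48 9:57 12:67 15:67 18:58 21:51 24:51 27:50 30:47 33:47 36:52 39:56 42:56 45:56 48:57 51:63 54:70 57:78 60:84
```

View pics/u1.png

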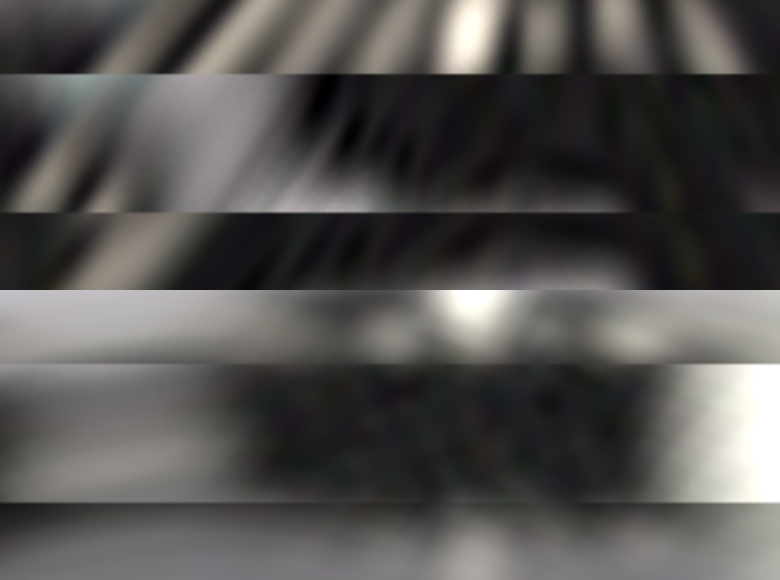

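```bash
cat >> h.py <<'E'
def cr(s,h):
    a=np.radians(40);return [-73+np.cos(a)*s-np.sin(a)*h,-68,106+np.sin(a)*s+np.cos(a)*h]
def where():
    p=toS(np.array(state()['eef_pos']))*1000-np.array([-73,-68,106]);a=np.radians(40);F=np.array(state()['ft_force'])@RS
    print('s,h,y',np.round([p[0]*np.cos(a)+p[2]*np.sin(a),-p[0]*np.sin(a)+p[2]*np.cos(a),p[1]],1),'Fs,Fh',np.round([F[0]*np.cos(a)+F[2]*np.sin(a),-F[0]*np.sin(a)+F[2]*np.cos(a)],1))
print_dirs=lambda:print('1mm up-panel',(RS@[np.cos(.698),0,np.sin(.698)]/50).round(4),'1mm inward',(RS@[np.sin(.698),0,-np.cos(.698)]/50).round(4))
E
python3 -c "
from h import *
go2(cr(-13,25));where();print_dirs()"
```

```text
t 11.15 S [-112.     3.6  149.6] need [ 0.061 -1.453 -0.656] rot [ 0.018 -0.08  -0.063] F_S [ 0.2 -0.2  0.5] q [ 0.09  0.39  2.25  3.84  0.22 -2.09]
s,h,y [-1.8 58.5 71.6] Fs,Fh [0.5 0.3]
1mm up-panel [ 0.0152 -0.0021  0.0129] 1mm inward [ 0.0127 -0.0018 -0.0153]
```

Call:
{"api": "jog_arm", "payload": {"targets": "0 -0.4 0 0 -0.02 -0.02 255;0 -0.4 0 0 -0.02 -0.02 255;0 -0.4 0 0 -0.02 -0.02 255;0 -0.25 -0.2 0 -0.02 0 255;0.03 0 -0.25 0 0 0 255;0.03 0 -0.2 0 0 0 255;0 0 0 0 0 0 255"}}

```text
time_s: 11.85
eef_pos: [0.5514, 0.0019, 0.117]
ee_rot: [-1.57, 0.701, 3.006]
ft_force: [-0.1, -0.8, 0.0]
grip_width: 0.0002
```

```bash
python3 -c "
from h import *
go2(cr(-13,25));where();go2(cr(-13,6))"
```

```text
t 11.85 S [-98.4 -70.5 117. ] need [-0.006  0.052 -0.005] rot [ 0.011  0.02  -0.002] F_S [ 0.  -0.8  0. ] q [-0.11  0.46  2.3   3.21  0.32 -1.61]
s,h,y [-12.3  24.8  -2.5] Fs,Fh [0.1 0. ]
t 11.85 S [-98.4 -70.5 117. ] need [ 0.236  0.019 -0.296] rot [ 0.011  0.02  -0.002] F_S [ 0.  -0.8  0. ] q [-0.11  0.46  2.3   3.21  0.32 -1.61]
```

Call:
{"api": "jog_arm", "payload": {"targets": "0.07 0.01 -0.08 0 0 0 255;0.07 0.01 -0.08 0 0 0 255;0.06 0.01 -0.08 0 0 0 255;0 0.01 0 0 0 0 255;0 0 0 0 0 0 255"}}

```text
time_s: 12.35
eef_pos: [0.5628, 0.0045, 0.1053]
ee_rot: [-1.57, 0.702, 3.006]
ft_force: [0.4, -0.3, -0.1]
grip_width: 0.0005
```

```bash
python3 -c "
from h import *
where()"
```

```text
s,h,y [-11.5   8.7   1.6] Fs,Fh [ 0.2 -0.4]
```

Call:
{"api": "jog_arm", "payload": {"targets": "0.03 0 -0.03 0 0 0 255;0.03 0 -0.03 0 0 0 255;0 0 0 0 0 0 255"}}

```text
time_s: 12.65
eef_pos: [0.5661, 0.0047, 0.1025]
ee_rot: [-1.57, 0.703, 3.007]
ft_force: [0.0, -0.4, 0.4]
grip_width: 0.0005
```

```bash
python3 -c "
from h import *
where()"
```

```text
s,h,y [-10.9   4.5   2.2] Fs,Fh [0.3 0.3]
```

Call:
{"api": "jog_arm", "payload": {"targets": "0.005 -0.02 -0.04 0 0 0 255;0.01 -0.02 -0.03 0 0 0 255;0 0 0 0 0 0 255"}}

```text
time_s: 12.95
eef_pos: [0.5669, 0.0025, 0.0988]
ee_rot: [-1.57, 0.703, 3.007]
ft_force: [0.7, 0.4, 0.3]
grip_width: 0.0003
```

```bash
python3 -c "
from h import *
where()"
```

```text
s,h,y [-12.4   1.    0.2] Fs,Fh [ 0.7 -0.2]
```

Call:
{"api": "jog_arm", "payload": {"targets": "0.015 0 -0.02 0 0 0 255;0.01 0 -0.015 0 0 0 255;0 0 0 0 0 0 255"}}

```text
time_s: 13.25
eef_pos: [0.5681, 0.0023, 0.0971]
ee_rot: [-1.57, 0.703, 3.006]
ft_force: [-2.0, -0.5, 3.4]
grip_width: 0.0001
```

```bash
python3 -c "
from h import *
where()"
```

```text
s,h,y [-12.5  -1.1   0.2] Fs,Fh [0.7 3.8]
```

Call:
{"api": "jog_arm", "payload": {"targets": "0.015 -0.005 -0.02 0 0 0 255;0.005 0 -0.005 0 0 0 255"}}

```text
time_s: 13.45
eef_pos: [0.569, 0.0022, 0.096]
ee_rot: [-1.57, 0.704, 3.007]
ft_force: [-3.0, 0.5, 4.8]
grip_width: 0.0004
```

```bash
python3 -c "
from h import *
where()"
```

```text
s,h,y [-12.5  -2.5   0.2] Fs,Fh [0.7 5.6]
```

Call:
{"api": "jog_arm", "payload": {"targets": "0.046 -0.006 0.039 0 0 0 255;0.046 -0.006 0.039 0 0 0 255;0.046 -0.006 0.039 0 0 0 255"}}

```text
time_s: 13.75
eef_pos: [0.5755, 0.0013, 0.1017]
ee_rot: [-1.57, 0.702, 3.006]
ft_force: [-3.0, 0.2, 4.5]
grip_width: 0.0006
```

```bash
python3 -c "
from h import *
where()"
```

```text
s,h,y [-3.9 -2.3  0.2] Fs,Fh [0.6 5.4]
```

Call:
{"api": "jog_arm", "payload": {"targets": "0.048 -0.006 0.037 0 0 0 255;0.046 -0.006 0.038 0 0 0 255;0.046 -0.006 0.038 0 0 0 255;0.046 -0.006 0.038 0 0 0 255;0.046 -0.006 0.038 0 0 0 255"}}

```text
time_s: 14.25
eef_pos: [0.5885, -0.0004, 0.1126]
ee_rot: [-1.57, 0.703, 3.006]
ft_force: [-4.8, 0.7, 3.7]
grip_width: 0.0006
```

```bash
python3 -c "
from h import *
where()"
```

```text
s,h,y [13.2 -2.5  0.3] Fs,Fh [-1.3  6. ]
```

Call:
{"api": "jog_arm", "payload": {"targets": "-0.03 0.004 0.036 0 0 0 255;-0.1 0.014 0.12 0 0 0 255;-0.3 0.04 0.3 0 0 0 255;-0.3 0.3 0.1 0 0 0 255;0 0.4 0 0 0 0 255;0 0.4 0 0 0 0 255;0 0.4 0 0 0 0 255"}}

```text
time_s: 14.95
eef_pos: [0.5499, 0.0776, 0.1429]
ee_rot: [-1.57, 0.703, 3.002]
ft_force: [0.2, -1.0, 0.2]
grip_width: -0.0001
```

```bash
python3 unw.py 6 u2 | grep -v 56; python3 -c "
from h import *
where()
I=np.load('u2_top.npy');I=cv2.resize(np.clip(I[185:225,295:345]*1.8,0,255).astype(np.uint8),(700,560),interpolation=cv2.INTER_CUBIC);cv2.imwrite('pics/t4.png',I)"
```

```text
side (-90, -80) -60:30 -57:28 -54:27 -51:28 -48:21 -45:20 -42:35 -39:48 -36:45 -33:31 -30:29 -27:49 -24:70 -21:66 -18:51 -15:53 -12:63 -9:59 -6:47 -3:52 0:66 3:61 6:45 9:81 12:124 15:102 18:37 21:41 24:62 27:43 30:16 33:47 36:64 39:45 42:19 45:37 48:61 51:54 54:31 57:18 60:17
side (-77, -59) -60:19 -57:23 -54:34 -51:46 -48:43 -45:39 -42:41 -39:43 -36:48 -33:59 -30:69 -27:73 -24:74 -21:73 -18:71 -15:67 -12:54 -9:41 -6:26 -3:20 0:16 3:14 6:13 9:13 12:12 15:11 18:14 21:16 24:14 27:15 30:14 33:15 36:14 39:13 42:14 45:12 48:13 51:12 54:13 57:14 60:12
top (-77, -59) -60:32 -57:32 -54:35 -51:39 -48:42 -45:44 -42:44 -39:43 -36:41 -33:38 -30:33 -27:30 -24:31 -21:39 -18:52 -15:65 -12:68 -9:55 -6:33 -3:17 0:15 3:15 6:15 9:17 12:18 15:16 18:17 21:18 24:18 27:17 30:16 33:17 36:17 39:28 42:46 45:67 48:87 51:104 54:120 57:132 60:141
s,h,y [-4.6 51.5 71.3] Fs,Fh [-0.2  0.4]
```

View pics/t4.png

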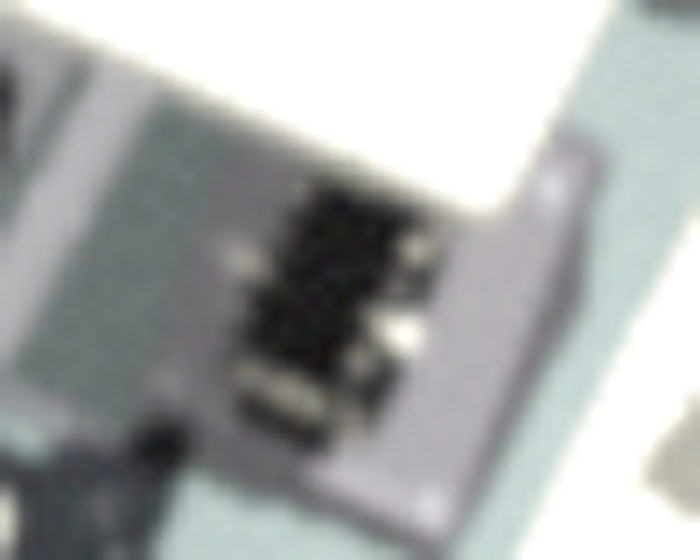

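```bash
python3 -c "
from h import *
go2(cr(-13,12))"
```

```text
t 15.55 S [-109.6    3.3  142.5] need [ 0.181 -1.464 -0.713] rot [0.011 0.04  0.026] F_S [-0.4 -0.5  0.2] q [ 0.09  0.41  2.26  3.76  0.26 -2.  ]
```

Call:
{"api": "jog_arm", "payload": {"targets": "0 -0.4 0 0 0 0 255;0 -0.4 0 0 0.02 0.02 255;0 -0.4 0 0 0.02 0 255;0 -0.24 -0.2 0 0 0 255;0.04 0 -0.25 0 0 0 255;0.06 0 -0.15 0 0 0 255;0.06 0 -0.08 0 0 0 255;0 0 0 0 0 0 255"}}

```text
time_s: 16.35
eef_pos: [0.5591, 0.0008, 0.1076]
ee_rot: [-1.57, 0.699, 3.004]
ft_force: [-0.1, -0.6, 0.1]
grip_width: 0.0007
```

```bash
python3 -c "
from h import *
where();go2(cr(-12.5,3))"
```

```text
s,h,y [-12.5  12.6  -2.5] Fs,Fh [0.  0.1]
t 16.35 S [-90.7 -70.5 107.6] need [ 0.129  0.033 -0.147] rot [0.007 0.004 0.012] F_S [-0.  -0.6  0.1] q [-0.11  0.49  2.29  3.21  0.33 -1.61]
```

Call:
{"api": "jog_arm", "payload": {"targets": "0.065 0.015 -0.075 0 0 0 255;0.065 0.015 -0.075 0 0 0 255;0.02 0 -0.023 0 0 0 255;0.02 0 -0.023 0 0 0 255;0 0 0 0 0 0 255"}}

```text
time_s: 16.85
eef_pos: [0.5684, 0.0033, 0.0979]
ee_rot: [-1.57, 0.7, 3.005]
ft_force: [-1.8, -2.8, 2.6]
grip_width: 0.0002
```

```bash
python3 -c "
from h import *
where()"
```

```text
s,h,y [-11.9  -0.6   1.2] Fs,Fh [0.5 2.9]
```

Call:
{"api": "jog_arm", "payload": {"targets": "0.018 -0.005 -0.023 0 0 0 255;0.007 0 -0.009 0 0 0 255"}}

```text
time_s: 17.05
eef_pos: [0.5695, 0.003, 0.0966]
ee_rot: [-1.57, 0.7, 3.004]
ft_force: [-3.4, -1.1, 3.8]
grip_width: 0.0001
```

```bash
python3 -c "
from h import *
where()"
```

```text
s,h,y [-11.9  -2.3   1.1] Fs,Fh [-0.  5.]
```

Call:
{"api": "jog_arm", "payload": {"targets": "0.046 -0.008 0.039 0 0 0 255;0.046 -0.008 0.038 0 0 0 255;0.046 -0.006 0.038 0 0 0 255;0.046 -0.006 0.038 0 0 0 255;0.046 -0.006 0.038 0 0 0 255"}}

```text
time_s: 17.55
eef_pos: [0.5814, 0.0014, 0.1071]
ee_rot: [-1.57, 0.7, 3.005]
ft_force: [-4.2, -0.8, 3.3]
grip_width: 0.0006
```

```bash
python3 -c "
from h import *
where()"
```

```text
s,h,y [ 4.1 -2.   1.1] Fs,Fh [-1.   5.1]
```

Call:
{"api": "jog_arm", "payload": {"targets": "0.05 -0.006 0.034 0 0 0 255;0.046 -0.006 0.038 0 0 0 255;0.044 -0.006 0.036 0 0 0 255"}}

```text
time_s: 17.85
eef_pos: [0.5893, 0.0003, 0.1133]
ee_rot: [-1.57, 0.7, 3.005]
ft_force: [-4.4, -0.9, 3.8]
grip_width: 0.0004
```

```bash
python3 -c "
from h import *
where()"
```

```text
s,h,y [14.2 -2.3  1.1] Fs,Fh [-0.8  5.6]
```

Moved 26 mm. Lift off and look.

Call:
{"api": "jog_arm", "payload": {"targets": "-0.03 0.004 0.036 0 0 0 255;-0.1 0.014 0.12 0 0 0 255;-0.3 0.04 0.3 0 0 0 255;-0.3 0.3 0.1 0 0 0 255;0 0.4 0 0 0 0 255;0 0.4 0 0 0 0 255;0 0.4 0 0 0 0 255"}}

```text
time_s: 18.55
eef_pos: [0.5505, 0.0786, 0.1436]
ee_rot: [-1.571, 0.701, 3.001]
ft_force: [0.3, 0.1, 0.5]
grip_width: 0.0006
```

```bash
python3 unw.py 6 u3 | grep -v 56; python3 - <<'E'
from h import *
where()
I=np.load('u3_top.npy');I=cv2.resize(np.clip(I[180:230,265:345]*1.8,0,255).astype(np.uint8),(800,500),interpolation=cv2.INTER_CUBIC);cv2.imwrite('pics/t5.png',I)
p,d=capture('top');S=toS(cloud('top',d))*1000
k=(d>0)&(abs(S[...,1]-62)<32)&(S[...,2]>45)&(S[...,2]<80)&(S[...,0]<0)&(S[...,0]>-70)&(p.max(2)<35)
print('plate x',np.percentile(S[k][:,0],[5,10,30,50]),k.sum())
for n,k in(('top','carton'),('top','tape'),('top','labels'),('side','carton'),('side','tape'),('side','labels'),('side','bottle'),('side','lying_carton'),('top','lying_carton')):
    if n=='side' and k=='carton':capture('side')
    print(n,k,[np.round(r['extent']) for r in recognise(n,k)[:2]])
E
```

```text
side (-90, -80) -60:29 -57:27 -54:24 -51:29 -48:28 -45:32 -42:45 -39:51 -36:45 -33:30 -30:28 -27:48 -24:69 -21:65 -18:51 -15:54 -12:64 -9:59 -6:47 -3:52 0:66 3:61 6:46 9:82 12:124 15:102 18:37 21:41 24:61 27:41 30:13 33:49 36:64 39:44 42:20 45:38 48:61 51:54 54:29 57:16 60:17
side (-77, -59) -60:18 -57:27 -54:42 -51:51 -48:43 -45:38 -42:40 -39:42 -36:48 -33:59 -30:69 -27:71 -24:68 -21:62 -18:53 -15:43 -12:31 -9:24 -6:17 -3:17 0:16 3:11 6:19 9:54 12:66 15:50 18:18 21:13 24:15 27:13 30:14 33:13 36:11 39:12 42:13 45:13 48:12 51:15 54:14 57:14 60:14
top (-90, -80) -60:84 -57:86 -54:87 -51:88 -48:88 -45:88 -42:87 -39:85 -36:82 -33:80 -30:76 -27:73 -24:70 -21:66 -18:60 -15:53 -12:45 -9:38 -6:37 -3:45 0:55 3:57 6:61 9:83 12:105 15:104 18:81 21:60 24:53 27:48 30:46 33:57 36:72 39:80 42:80 45:77 48:76 51:78 54:82 57:87 60:91
top (-77, -59) -60:27 -57:30 -54:35 -51:39 -48:42 -45:44 -42:44 -39:43 -36:41 -33:38 -30:33 -27:28 -24:24 -21:20 -18:19 -15:18 -12:15 -9:15 -6:15 -3:16 0:15 3:17 6:24 9:46 12:66 15:60 18:36 21:19 24:16 27:15 30:16 33:15 36:17 39:28 42:46 45:67 48:86 51:104 54:119 57:132 60:141
s,h,y [-3.8 51.6 72.3] Fs,Fh [-0.3  0.5]
plate x [-45.45132233 -45.05553967 -44.07098657 -43.68590592] 63
top carton [array([349., 204., 365., 227.]), array([256., 114., 357., 236.])]
top tape [array([209., 175., 242., 205.])]
top labels [array([408., 284., 428., 308.])]
side carton [array([330., 226., 351., 265.]), array([336., 186., 370., 210.])]
side tape [array([312., 171., 334., 190.]), array([258., 318., 292., 352.])]
side labels [array([257., 317., 292., 350.])]
side bottle []
side lying_carton [array([310., 171., 331., 191.]), array([258., 176., 280., 200.])]
top lying_carton [array([347., 201., 364., 228.])]
```

View pics/t5.png

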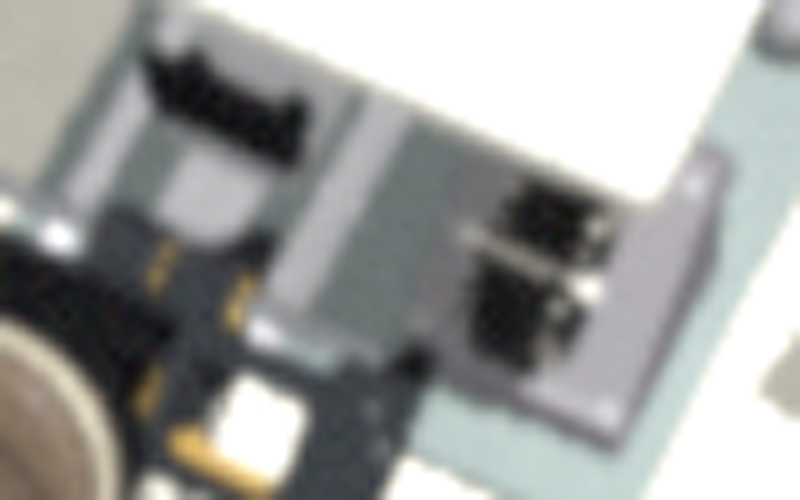

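The picture shows the white line at s ≈ 12.5, exactly between the long ticks, from (465,230) to (590,290). The push plate is still at the back, at (230,110), and the gripper is clear.

```bash
python3 -c "
from station import *
print(job_done(), state()['time_s'])"
```

```text
the job is handed in; nothing more can be done
the job is handed in; nothing more can be done
```

The lamp is set up, and I handed the job in at about 19 s of the 48 s allowed; no verdict is reported.

- **Carriage:** I pushed it about 49 mm along its way. It stopped dead against about 30 N, well above the 4–8 N the taper takes. Afterwards the push plate measured at the same place, about 44 mm in front of the stand's centre, both before and after the wheel work.
- **Wheel:** I rolled it with the closed fingertips in two strokes of two clicks each, at 5–6 N. After the second stroke the white line stood opposite the long tick, both at about 12.5 mm along the edge in the top and side views.
- **Release:** the gripper was clear, with the wrist force near zero.
- **Bystanders:** the upright carton, tape and labels were found where they started, within a few pixels, and so was the lying carton in the side view. The network did not find the lying carton in the last top view. It did not find the small bottle left of the stand in the last side view either, so I did not confirm the bottle's position after the work. The arm was not near it.
- **Arm trouble:** early on a wrist joint came up against its limit and the arm stalled. I swung it round to another wrist configuration in free space; nothing was touched.

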